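Set the code on the blue reagent lockbox

ROBOT

A 6-joint arm with a two-finger parallel gripper is mounted at the origin on the work surface; the furniture and walls round the work are solid. World frame = base frame: x ahead of the robot, y to its left, z up, the work surface at z = 0. Lengths are in mm, angles in rad, forces in N, time in s.
With the tool pointing down it reaches from about 350 to 875 mm from the base axis. Payload 4.2 kg.
Tool frame: the origin (TCP) lies at the very end of the fingers, on their centre line; the grasp point (between the pads) lies 19 mm behind it (arm.grip_point_offset is the distance from the TCP to the grasp point, in mm); z points along the fingers, y is the direction in which the jaws open and shut (so a half turn about z gives the same grasp; the last joint's range is limited). The gripper opens to 85 mm and grips with 20 to 120 N. Pads are 22 mm wide; open, the fingers measure 114 mm over their backs; the gripper's body (76 mm by 85 mm) begins 54 mm behind the grasp point. The pads swing forward as they close: fully open they stand 13 mm farther back than shut.
Start: joints at [-0.919, 0.385, 0.008, 0, -1.194, -0.259], TCP at [239.249, -577.373, 231.312] pointing down, gripper open.
Joint ranges: [-3.14, 3.14], [-1.21, 2.06], [-1.07, 1.41], [-3.16, 2.05], [-2.99, -0.16], [-3.1, 3.1]. Speed limits (rad/s): [2.79, 2.79, 3.14, 3.14, 3.14, 3.14].

INTERFACE

Orientations are given as a unit quaternion [x, y, z, w].
In Python, from bench import arm gives the robot as it stands.
- The arm moves only by the tool drive_tool, never from a script. Its argument "steps" is a list of rows, each a list of 5 numbers: the shift along the tool's x, y, z in m, then the turn about the tool's z in degrees, then the finger opening in m, from 0 to 0.0854. A call has 1 to 20 rows; each row shifts and turns the commanded pose from where the row before left it, along the tool's axes as they then stand; what a row does not reach is not made up. A row lasts 1/10 s, in which the tool goes at most 50 mm and 8.59 degrees, less where a joint would pass 70% of its speed; a pose out of reach is approached as far as the arm can. A call is refused whole if a number of a shift passes 0.05 or a number of a turn 8.59, either way. A call with a gripper value outside its range is refused whole. The fingers move at their own pace and stop on an object; the grip force is fixed at half the most. Time passes only in rows, so rows that do not move let the fingers close. It gives the time, the measured TCP pose, the force and the opening at its end, in the units of the state.
- arm.read_state(): the state, without advancing time (a new reading comes with each control period).
- arm.get_image(name): name is "scene" or "top" or "wrist"; returns (picture, depth): 420x560x3 uint8, blue, green, red; 420x560 float32, mm along the optical axis (not along the pixel's ray), 0 where there is no reading.
- arm.camera_params(name): a dict with "K" (3x3 intrinsics, pixels), "world_to_cam" (4x4, takes a point from world to camera coordinates); the wrist camera has in their place "mount" (4x4, takes a point from camera to tool coordinates, whose origin is the TCP and whose axes are the flange's). Camera axes: x right, y up, looking along -z (the intrinsics and any distortion apply to the point x, -y, -z); pixel columns grow to the right and rows downward; lengths in mm; the calibration is good to about 2 mm. A picture is of the moment at which its call begins: read the wrist's pose just before it. camera_params takes no time and is no camera call.
- arm.job_done(): hands the job in, once; it reports no verdict.
The state is a dict: "clock": time; "joints": joint angles; "joint_vel": joint speeds; "joint_efforts": joint torques, N m; "position": TCP position; "ee_rot": TCP orientation; "contact_force": force on the tool from outside, world axes, zero at the start; "wrist_torque": the same for the moment, N m; "gripper_width": finger opening in mm.
Only numpy, scipy, OpenCV 4.12 (cv2) and the standard library are available. Lean on these libraries where they do the work, as an engineer would, in place of code of your own. Each camera call takes 0.05 s, during which the arm holds its last target.

TASK

Unlock the reagent lockbox with the blue lid by setting its code on its two dials: turn the left dial until its white pointer line points at the green dot, and the right dial until its pointer line points at the yellow dot (left and right as seen from the robot). Let go of both dials, and do not touch the lockbox with the light grey lid.

Things in the scene. Friction and masses are not known exactly. Their poses are not given: they have to be found in the camera images.
- blue_box: Steel lockbox to unlock, fixed to the bench: grey below, blue lid, 140 (x) x 230 (y) x 84 mm without its two dials. Origin: centre of the underside, on the bench; x points to its back (away from the robot, within 15 degrees), y left, z up. Vertical dial axes at x = 0, y = +58 mm (left) and -58 mm (right), each on a black round scale plate 100 mm across, its top 87 mm above the bench.
- blue_box_left (a joint): Left dial: skirt 56 mm across up to 92 mm above the bench; on it a black grip bar centred on the axis, 46 long, 12 wide, up to 122 mm. White line from the axis to one end of the bar = pointer. Value: pointer direction in rad, 0 = box's x axis, growing counter-clockwise from above; range -1.7 to 1.7, light friction (0.05 N m), stays where left; starts -0.6 to 0.2. Green dot at +0.698.
- blue_box_right (a joint): Right dial of the blue box, made and counted like the left; starts -0.2 to 0.6. Yellow dot at -0.698. Round each dial, 39 mm from its axis, lie five 12 mm dots, from right to left: red at -80 degrees, yellow -40, white 0 (towards the box's back), green +40, blue +80.
- grey_box: The other lockbox, not to be touched: the same but for its light grey lid, with two dials of its own; fixed to the bench. Origin and axes as for the blue one. The two boxes stand side by side with at least 10 mm between them, either one on the left.

How it is judged:
By the outcome, as a careful person would: the job done as asked, in the order asked, and still so for the second after the job is handed in, with the robot touching nothing.
It also fails if it takes over 42 s, if anything falls off the work surface, if the arm or the gripper's body presses on something with over 40 N, if the wrist force passes 120 N, or if a joint passes its speed limit or range.

## Working session

There is one attempt and no reset: what is moved stays moved. The work goes in short steps, Python scripts to look and compute and a tool call to move; the robot and the scene stay as the last step left them, time stands still between calls to the robot, and variables do not carry over. Pictures are saved under pics/ and viewed, and the job is handed in when it is done.

Besides the shell and the picture viewer there is one more tool, called after "Call:" in YAML: its name, and indented under it one key for each argument. drive_tool: Moves the arm, as the interface text tells. Its arguments: {"type":"object","properties":{"steps":{"type":"array"}},"required":["steps"]}

```bash
mkdir -p pics
python3 - <<'E'
from bench import arm
import cv2,numpy as np
print(arm.read_state())
for n in("top","scene"):
    p,d=arm.get_image(n); cv2.imwrite(f"pics/{n}0.png",p); np.save(f"pics/{n}0.npy",d)
    print(n,arm.camera_params(n))
print(arm.camera_params("wrist"))
E
```

```text
{'clock': 0.0, 'joints': array([-9.19384036e-01,  3.85503548e-01,  6.64808277e-03, -5.25553811e-04,
       -1.19402257e+00, -2.58589416e-01]), 'joint_vel': array([-9.41499365e-04,  1.15021655e-03, -5.09162637e-04,  9.71891468e-05,
       -1.61641541e-04,  1.52344676e-03]), 'joint_efforts': array([-5.99032546e-06, -3.92287624e+01,  1.88404244e+01,  4.18621302e+00,
       -4.56668698e-03, -3.53432441e-06]), 'position': array([ 239.04080305, -576.84426812,  230.25836595]), 'ee_rot': array([-1.95055844e-01,  9.80791555e-01,  1.04229347e-03, -2.38021623e-04]), 'contact_force': array([-0.98409003,  0.06656124, -0.14580023]), 'wrist_torque': array([-0.00930117,  0.01285532,  0.03768031]), 'gripper_width': 85.46615392834077}
top {'K': array([[422.34772954,   0.        , 286.55921202],
       [  0.        , 422.34772954, 210.47313724],
       [  0.        ,   0.        ,   1.        ]]), 'world_to_cam': array([[ 7.21211783e-03, -9.99963119e-01,  4.66328026e-03,
         3.78416168e+01],
       [ 9.99185399e-01,  7.39151926e-03,  3.96724655e-02,
        -5.00299732e+02],
       [-3.97054711e-0
[... 486 characters left out ...]
2.59612127e+02],
       [-5.37520026e-01,  5.71025810e-01,  6.20485089e-01,
        -9.30828684e+02],
       [ 0.00000000e+00,  0.00000000e+00,  0.00000000e+00,
         1.00000000e+00]])}
{'K': array([[311.34947433,   0.        , 279.95054986],
       [  0.        , 311.34947433, 211.89314442],
       [  0.        ,   0.        ,   1.        ]]), 'mount': array([[-9.85551646e-04,  9.49421341e-01,  3.14003416e-01,
         8.05981382e+01],
       [ 9.99999326e-01,  7.42755890e-04,  8.92865089e-04,
        -5.37089971e-01],
       [ 6.14477283e-04,  3.14004084e-01, -9.49421433e-01,
        -1.42741670e+02],
       [ 0.00000000e+00,  0.00000000e+00,  0.00000000e+00,
         1.00000000e+00]])}
```

View pics/top0.png

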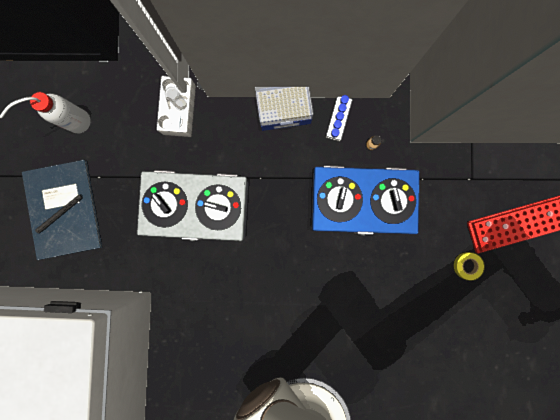

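View pics/scene0.png

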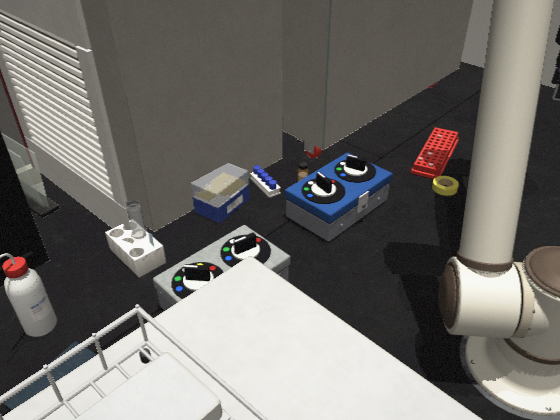

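The top view shows the blue box at about (366,200) with its dials near (340,198) and (395,200). The grey box is at about (192,205), well to the left. Next I'll measure the box pose and the pointers.

```bash
cat > h.py <<'E'
import numpy as np,cv2
from bench import arm
def ray(K,c2w,uv,z):
    d=np.array([(uv[0]-K[0,2])/K[0,0],-(uv[1]-K[1,2])/K[1,1],-1.])
    o=c2w[:3,3]; d=c2w[:3,:3]@d
    return o+d*(z-o[2])/d[2]
def masks(p):
    h=cv2.cvtColor(p,cv2.COLOR_BGR2HSV);H,S,V=h[...,0].astype(int),h[...,1],h[...,2]
    s=(S>130)&(V>100)
    return dict(red=s&((H<8)|(H>172)),yellow=s&(H>20)&(H<36),green=s&(H>42)&(H<85),blue=s&(H>90)&(H<130),white=(S<40)&(V>170))
def blobs(m,lo,hi):
    n,l,st,c=cv2.connectedComponentsWithStats(m.astype(np.uint8))
    return [(c[i],st[i,4]) for i in range(1,n) if lo<=st[i,4]<=hi]
E
python3 - <<'E'
from h import *
p=cv2.imread("pics/top0.png");c=arm.camera_params("top");K=c["K"];T=np.linalg.inv(c["world_to_cam"])
for k,m in masks(p).items():
    for b,a in blobs(m,6,400):
        if 305<b[0]<430 and 160<b[1]<240: print(k,b.round(1),a,ray(K,T,b,87).round(1))
cv2.imwrite("pics/top_crop.png",cv2.resize(p[160:240,305:430],None,fx=6,fy=6,interpolation=cv2.INTER_CUBIC))
d=np.load("pics/top0.npy");print(d[170:175,366],d[225,366], d[198,340],d[220,350])
E
```

```text
red [357.5 196.3] 30 [ 528.8 -112.    87. ]
red [411.  197.9] 36 [ 526.2 -228.3   87. ]
yellow [351.5 185.5] 32 [552.3 -98.9  87. ]
yellow [405. 187.] 37 [ 549.9 -215.4   87. ]
green [328.5 184.5] 32 [554.1 -48.9  87. ]
green [381.8 186.5] 33 [ 550.7 -164.8   87. ]
blue [321.9 195. ] 31 [531.1 -34.6  87. ]
blue [375.5 196.7] 30 [ 528.4 -151.1   87. ]
white [329.  166.4] 11 [593.7 -49.9  87. ]
white [340.5 167. ] 6 [592.5 -74.9  87. ]
white [391.5 168.5] 10 [ 590.1 -186.1   87. ]
white [402. 169.] 7 [ 589.2 -209.    87. ]
white [340.2 180.8] 29 [562.5 -74.3  87. ]
white [393.5 182.6] 30 [ 559.3 -190.4   87. ]
white [339.5 199.1] 357 [522.5 -72.8  87. ]
white [342.9 192.5] 24 [536.8 -80.3  87. ]
white [388.8 201.1] 258 [ 518.9 -180.    87. ]
white [402.4 198.4] 103 [ 525.  -209.7   87. ]
white [365.  232.5] 30 [ 450.5 -128.3   87. ]
[919.50665 923.0681  918.47766 921.8974  921.92865] 919.23376 880.4063 917.1879
```

View pics/top_crop.png

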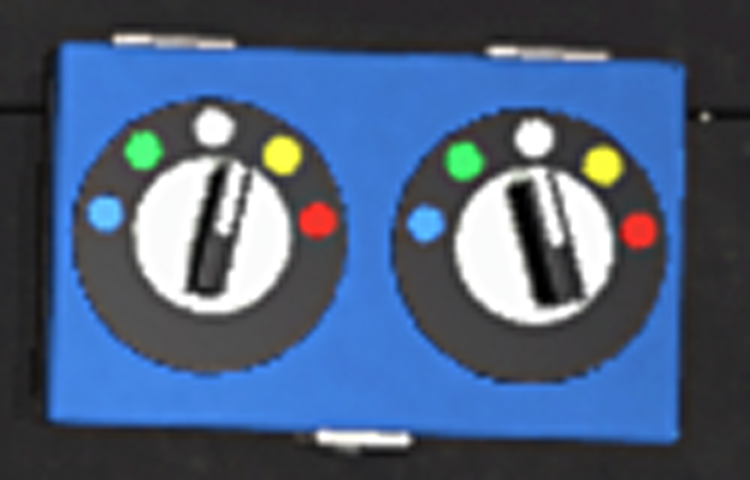

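```bash
cat >> h.py <<'E'
ANG=dict(red=-80,yellow=-40,white=0,green=40,blue=80)
def dotxy(side,k):
    a=np.radians(ANG[k]); return np.array([39*np.cos(a),58*side+39*np.sin(a)])
def fit(M,W):
    M=np.array(M);W=np.array(W);m=M.mean(0);w=W.mean(0);A=M-m;B=W-w
    t=np.arctan2((A[:,0]*B[:,1]-A[:,1]*B[:,0]).sum(),(A*B).sum())
    R=np.array([[np.cos(t),-np.sin(t)],[np.sin(t),np.cos(t)]]);o=w-R@m
    return t,o,R,np.linalg.norm(W-(M@R.T+o),axis=1)
E
python3 - <<'E'
from h import *
# detections from top view
D={1:dict(red=(528.8,-112),yellow=(552.3,-98.9),green=(554.1,-48.9),blue=(531.1,-34.6),white=(562.5,-74.3)),
-1:dict(red=(526.2,-228.3),yellow=(549.9,-215.4),green=(550.7,-164.8),blue=(528.4,-151.1),white=(559.3,-190.4))}
M=[];W=[]
for s in D:
  for k in D[s]: M.append(dotxy(s,k));W.append(D[s][k])
t,o,R,r=fit(M,W);print("yaw",np.degrees(t),"o",o,"res",r.round(1))
for s in(1,-1):print(s,o+R@[0,58*s])
# scene view check
p=cv2.imread("pics/scene0.png");c=arm.camera_params("scene");K=c["K"];T=np.linalg.inv(c["world_to_cam"])
for k,m in masks(p).items():
  for b,a in blobs(m,4,150):
    w=ray(K,T,b,87)
    if abs(w[0]-525)<60 and abs(w[1]+132)<130 : print(k,b.round(1),a,w.round(1))
# white pointer from top at z=122
p=cv2.imread("pics/top0.png");c=arm.camera_params("top");K=c["K"];T=np.linalg.inv(c["world_to_cam"])
crop=p[160:240,305:430];g=cv2.cvtColor(crop,cv2.COLOR_BGR2GRAY)
for n,(u,v) in dict(L=(340,199),R=(394,201)).items():
  q=cv2.cvtColor(p,cv2.COLOR_BGR2GRAY)
  yy,xx=np.mgrid[0:420,0:560];m=(np.hypot(xx-u,yy-v)<12)&(q<120)
  pts=np.array([ray(K,T,(x,y),122)[:2] for x,y in zip(xx[m],yy[m])])
  l=cv2.fitLine(pts.astype(np.float32),cv2.DIST_L2,0,.01,.01).ravel();print(n,"dark bar",np.degrees(np.arctan(l[1]/l[0])),l[2:],m.sum())
E
```

```text
yaw -1.4479248859838925 o [ 521.87796625 -131.30249257] res [0.4 0.4 0.3 0.5 0.2 0.4 0.4 0.3 0.3 0.2]
1 [523.34353153 -73.32101175]
-1 [ 520.41240097 -189.28397339]
red [332.7 181. ] 9 [ 527.  -115.6   87. ]
green [338.4 168.2] 15 [ 550.9 -167.6   87. ]
green [305.9 188.3] 16 [553.6 -51.1  87. ]
blue [342.5 174.3] 18 [ 527.3 -153.3   87. ]
blue [309.5 195. ] 18 [530.6 -36.8  87. ]
white [351.5 155.5] 8 [ 562.6 -235.5   87. ]
white [352.8 169.7] 121 [ 521.4 -185.8   87. ]
white [321.  174.2] 12 [ 565.1 -119.    87. ]
white [320.9 189.2] 150 [526.2 -71.6  87. ]
L dark bar -12.48511 [519.2209   -69.778305] 105
R dark bar 19.720963 [ 517.06995 -185.30208] 142
```

Call:
drive_tool:
  steps:
    - [-0.0303,0.0237,0,0,0.0854]
    - [-0.0303,0.0237,0,0,0.0854]
    - [-0.0303,0.0237,0,0,0.0854]
    - [-0.0303,0.0237,0,0,0.0854]
    - [-0.0303,0.0237,0,0,0.0854]
    - [-0.0303,0.0237,0,0,0.0854]
    - [-0.0303,0.0237,0,0,0.0854]
    - [-0.0303,0.0237,0,0,0.0854]
    - [-0.0303,0.0237,0,0,0.0854]
    - [-0.0303,0.0237,0,0,0.0854]
    - [-0.0303,0.0237,0,0,0.0854]
    - [-0.0303,0.0237,0,0,0.0854]
    - [-0.0303,0.0237,0,0,0.0854]
    - [-0.0303,0.0237,0,0,0.0854]
    - [-0.0303,0.0237,0,0,0.0854]
    - [0,0,0,7.3,0.0854]
    - [0,0,0,7.3,0.0854]
    - [0,0,0,7.3,0.0854]
    - [0,0,0,7.3,0.0854]
    - [0,0,0,7.3,0.0854]

```text
clock: 2.1
position: [522.7, -74.9, 230.8]
ee_rot: [0.124, 0.992, -0.0, -0.001]
contact_force: [-0.4, 0.0, 0.1]
gripper_width: 85.5
```

```bash
cat >> h.py <<'E'
from scipy.spatial.transform import Rotation as Ro
def wrist(name):
    s=arm.read_state();p,d=arm.get_image("wrist");cv2.imwrite(f"pics/{name}.png",p)
    c=arm.camera_params("wrist");T=np.eye(4);T[:3,:3]=Ro.from_quat(s["ee_rot"]).as_matrix();T[:3,3]=s["position"]
    T=T@c["mount"];np.savez(f"pics/{name}.npz",K=c["K"],T=T)
    R=Ro.from_quat(s["ee_rot"]).as_matrix()
    print(s["clock"],s["position"].round(1),"yaw",np.degrees(np.arctan2(R[1,0],R[0,0])).round(2),"z",R[:,2].round(3),s["joints"].round(2),s["contact_force"].round(1),s["gripper_width"])
    return p,c["K"],T
E
python3 - <<'E'
from h import *
p,K,T=wrist("w1")
for k,m in masks(p).items():
  for b,a in blobs(m,15,4000):
    w=ray(K,T,b,87)
    if abs(w[0]-525)<60 and abs(w[1]+132)<130 : print(k,b.round(1),a,w.round(1))
E
```

```text
2.1 [522.7 -74.9 230.8] yaw 165.71 z [-0.001  0.    -1.   ] [ 0.17  0.22 -0.23 -0.   -1.12 -1.99] [-0.4  0.   0.1] 85.47341173744732
red [244.7 213. ] 141 [ 529.2 -112.5   87. ]
red [131.6 237.1] 144 [ 525.5 -228.9   87. ]
yellow [263.8 232.1] 47 [553.  -99.8  87. ]
green [313.7 221.6] 134 [554.4 -49.5  87. ]
green [200.7 244.6] 35 [ 550.4 -164.8   87. ]
blue [323.  196.5] 151 [531.7 -35.5  87. ]
blue [206.6 221.2] 69 [ 528.1 -151.1   87. ]
white [281.8 196.7] 2002 [522.2 -73.6  87. ]
white [174.  216.4] 1177 [ 515.4 -180.2   87. ]
white [286.1 227.6] 269 [553.9 -77.2  87. ]
white [143.5 235.7] 112 [ 527.1 -216.8   87. ]
white [159.4 246.3] 160 [ 541.8 -205.6   87. ]
white [178.8 258.2] 136 [ 559.2 -191.4   87. ]
```

View pics/w1.png

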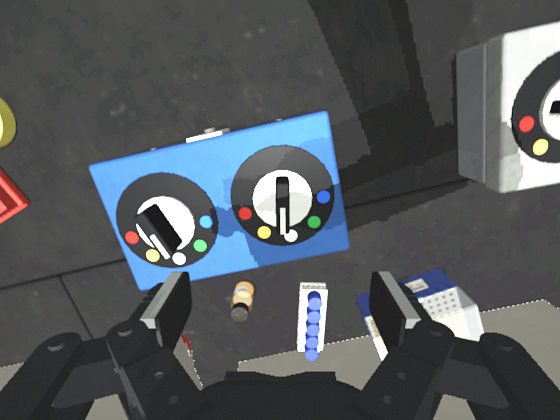

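The wrist view shows the blue box, with its left dial at (282,197) and its right dial near (166,222). The dots agree with the top view to under 1 mm, so I only need a precise bar angle.

Run:
```python
from h import *
p=cv2.imread("pics/w1.png");z=np.load("pics/w1.npz");K,T=z["K"],z["T"]
cv2.imwrite("pics/w1c.png",cv2.resize(p[140:275,110:345],None,fx=3.4,fy=3.4,interpolation=cv2.INTER_CUBIC))
g=cv2.cvtColor(p,cv2.COLOR_BGR2GRAY)
for n,c in dict(L=(523.5,-74),R=(520.5,-190)).items():
  # resample onto z=122 plane: 0.25mm px, rows=-x, cols=-y
  T2=np.linalg.inv(T);xx,yy=np.meshgrid(np.arange(-32,32,.2),np.arange(-32,32,.2))
  P=np.stack([c[0]-yy,c[1]-xx,0*xx+122,0*xx+1],-1)@T2.T
  u=K[0,0]*P[...,0]/-P[...,2]+K[0,2];v=K[1,1]*-P[...,1]/-P[...,2]+K[1,2]
  im=cv2.remap(p,u.astype(np.float32),v.astype(np.float32),cv2.INTER_CUBIC)
  cv2.imwrite(f"pics/rect{n}.png",im)
cv2.imwrite("pics/rect.png",cv2.resize(np.hstack([cv2.imread("pics/rectL.png"),cv2.imread("pics/rectR.png")]),None,fx=1.25,fy=1.25))
```

```text
(no output)
```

View pics/rect.png

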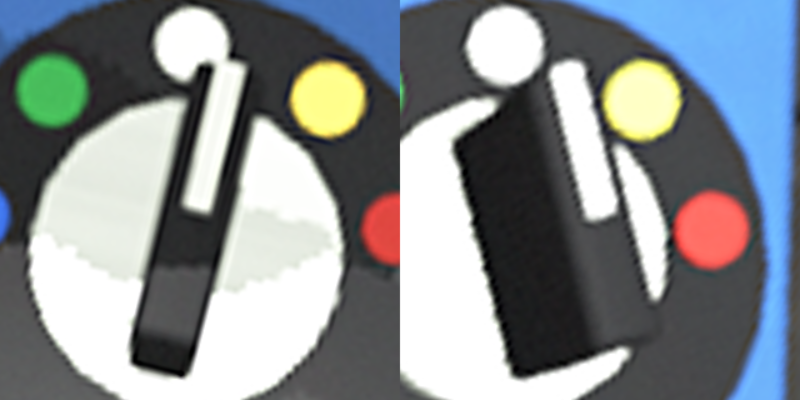

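Call:
drive_tool:
  steps:
    - [-0.0006,0.0009,0.02,-0.9,0.05]
    - [0,0,0.03,0,0.05]
    - [0,0,0.03,0,0.05]
    - [0,0,0.025,0,0.05]
    - [0,0,0.015,0,0.05]
    - [0,0,0.012,0,0.05]
    - [0,0,0,0,0.05]
    - [0,0,0,0,0.0]
    - [0,0,0,0,0.0]
    - [0,0,0,0,0.0]
    - [0,0,0,0,0.0]
    - [0,0,0,0,0.0]
    - [0,0,0,0,0.0]

```text
clock: 3.45
position: [524.8, -73.6, 100.6]
ee_rot: [0.114, 0.994, 0.001, 0.001]
contact_force: [-2.0, 5.7, 6.4]
gripper_width: 10.5
```

Call:
drive_tool:
  steps:
    - [0,0,0,-4,0]
    - [0,0,0,-4,0]
    - [0,0,0,-4,0]
    - [0,0,0,-4,0]
    - [0,0,0,-4,0]
    - [0,0,0,-4,0]
    - [0,0,0,-4,0]
    - [0,0,0,-4,0]
    - [0,0,0,-4,0]
    - [0,0,0,-4,0]
    - [0,0,0,-4,0]
    - [0,0,0,-4,0]
    - [0,0,0,-4,0]
    - [0,0,0,0,0]
    - [0,0,0,0,0]

```text
clock: 4.95
position: [524.6, -72.2, 100.6]
ee_rot: [-0.333, 0.943, 0.001, 0.002]
contact_force: [-2.8, 10.7, 8.0]
gripper_width: 10.4
```

Run:
```python
from h import *
p,K,T=wrist("w2")
```

```text
4.95 [524.6 -72.2 100.6] yaw -141.05 z [ 0.003  0.002 -1.   ] [ 0.17  0.36 -0.4  -0.   -0.81 -1.06] [-2.8 10.7  8. ] 10.43218530887094
```

View pics/w2.png

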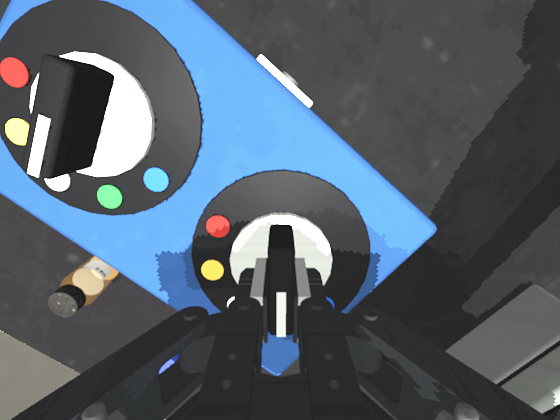

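Call:
drive_tool:
  steps:
    - [0,0,0,0,0.05]
    - [0,0,0,0,0.05]
    - [0,0,0,0,0.05]
    - [0,0,0,0,0.05]
    - [0,0,-0.02,0,0.05]
    - [0,0,-0.03,0,0.05]
    - [0,0,-0.04,0,0.05]
    - [0,0,-0.04,0,0.05]
    - [0.0256,-0.0295,0,0,0.05]
    - [0.0256,-0.0295,0,0,0.05]
    - [0.0256,-0.0295,0,0,0.05]
    - [0,0,0,6.8,0.05]
    - [0,0,0,6.8,0.05]
    - [0,0,0,6.8,0.05]
    - [0,0,0,6.8,0.05]
    - [0,0,0,0,0.05]

```text
clock: 6.6
position: [519.4, -191.7, 229.0]
ee_rot: [-0.102, 0.995, 0.0, -0.0]
contact_force: [0.1, 0.0, 0.4]
gripper_width: 50.3
```

```bash
cat >> h.py <<'E'
def rect(p,K,T,name):
  T2=np.linalg.inv(T);xx,yy=np.meshgrid(np.arange(-40,40,.2),np.arange(-48,32,.2));o=[]
  for c in ((523.5,-74),(520.5,-190)):
    P=np.stack([c[0]+yy*-1,c[1]-xx,0*xx+122,0*xx+1],-1)@T2.T
    u=K[0,0]*P[...,0]/-P[...,2]+K[0,2];v=K[1,1]*-P[...,1]/-P[...,2]+K[1,2]
    o.append(cv2.remap(p,u.astype(np.float32),v.astype(np.float32),cv2.INTER_CUBIC))
  cv2.imwrite(f"pics/{name}.png",np.hstack(o))
E
python3 - <<'E'
from h import *
p,K,T=wrist("w3");rect(p,K,T,"r3")
for k,m in masks(p).items():
  for b,a in blobs(m,15,4000):
    w=ray(K,T,b,87)
    if abs(w[0]-525)<60 and abs(w[1]+132)<130 : print(k,b.round(1),a,w.round(1))
E
```

```text
6.6 [ 519.4 -191.7  229. ] yaw -168.32 z [-0.001 -0.    -1.   ] [-0.06  0.27 -0.17  0.   -1.13 -1.31] [0.1 0.  0.4] 50.26526501602064
red [241.5 197.7] 153 [ 526.3 -228.3   87. ]
red [358.6 223.8] 140 [ 529.4 -112.1   87. ]
yellow [250.9 222.9] 45 [ 549.7 -215.2   87. ]
yellow [364.4 247.9] 139 [553.  -99.2  87. ]
green [300.4 234. ] 132 [ 551.2 -165.3   87. ]
green [409.3 260. ] 56 [556.7 -50.8  87. ]
blue [345. 152.] 31 [ 465.  -143.5   87. ]
blue [319.8 215.2] 144 [ 528.4 -151.3   87. ]
blue [432.7 240.4] 134 [531.5 -35.1  87. ]
white [282.7 198.6] 2017 [ 519.3 -189.8   87. ]
white [397.6 224.9] 1639 [522.8 -74.5  87. ]
white [283.6 222.8] 143 [ 543.1 -184.    87. ]
white [273.4 237. ] 129 [ 559.8 -190.7   87. ]
white [416.6 249.3] 140 [543.9 -47.5  87. ]
white [385.2 261.1] 121 [562.8 -74.4  87. ]
```

View pics/r3.png

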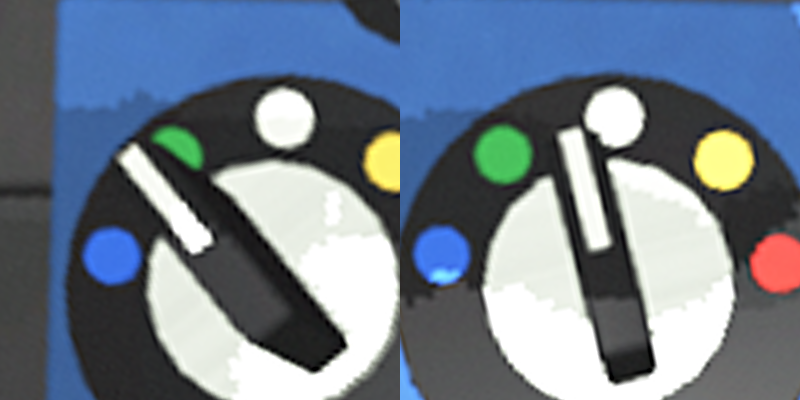

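View pics/w3.png

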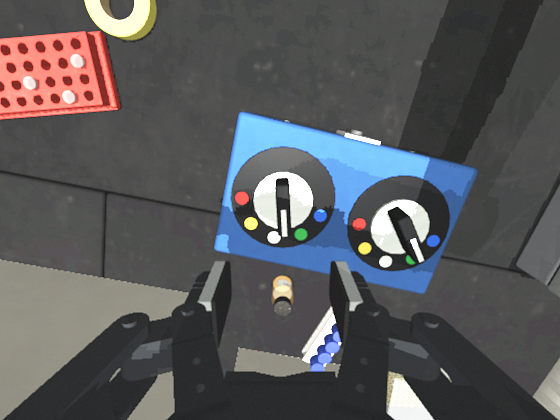

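The left dial now reads about 37.5–38.9° in world terms, against a target of 38.5°, so it sits on the green dot. The right bar is at about 13.5°, so I'll grip it next.

Call:
drive_tool:
  steps:
    - [-0.0015,0.0017,0.02,-1.8,0.05]
    - [0,0,0.03,0,0.05]
    - [0,0,0.03,0,0.05]
    - [0,0,0.025,0,0.05]
    - [0,0,0.014,0,0.05]
    - [0,0,0.01,0,0.05]
    - [0,0,0,0,0.05]
    - [0,0,0,0,0.0]
    - [0,0,0,0,0.0]
    - [0,0,0,0,0.0]
    - [0,0,0,0,0.0]
    - [0,0,0,0,0.0]
    - [0,0,0,0,0.0]

```text
clock: 7.95
position: [521.4, -188.8, 101.6]
ee_rot: [-0.118, 0.993, 0.0, 0.001]
contact_force: [-1.0, 5.1, 6.3]
gripper_width: 10.8
```

Run:
```python
from h import *
s=arm.read_state();R=Ro.from_quat(s["ee_rot"]).as_matrix();print(np.degrees(np.arctan2(R[1,0],R[0,0])),s["wrist_torque"])
```

```text
-166.46244027305698 [1.45771826 0.40502212 0.05630812]
```

Call:
drive_tool:
  steps:
    - [0,0,0,4,0]
    - [0,0,0,4,0]
    - [0,0,0,4,0]
    - [0,0,0,4,0]
    - [0,0,0,4,0]
    - [0,0,0,4,0]
    - [0,0,0,4,0]
    - [0,0,0,4,0]
    - [0,0,0,4,0]
    - [0,0,0,4,0]
    - [0,0,0,4,0]
    - [0,0,0,4,0]
    - [0,0,0,4,0]
    - [0,0,0,3,0]
    - [0,0,0,0,0]
    - [0,0,0,0,0]

```text
clock: 9.55
position: [521.1, -189.9, 101.6]
ee_rot: [0.354, 0.935, -0.0, 0.001]
contact_force: [-1.1, -0.1, 4.7]
gripper_width: 10.4
```

Run:
```python
from h import *
wrist("w4")
```

```text
9.55 [ 521.1 -189.9  101.6] yaw 138.53 z [ 0.001 -0.001 -1.   ] [-0.06  0.4  -0.34  0.   -0.83 -2.24] [-1.1 -0.1  4.7] 10.361647531612059
```

View pics/w4.png

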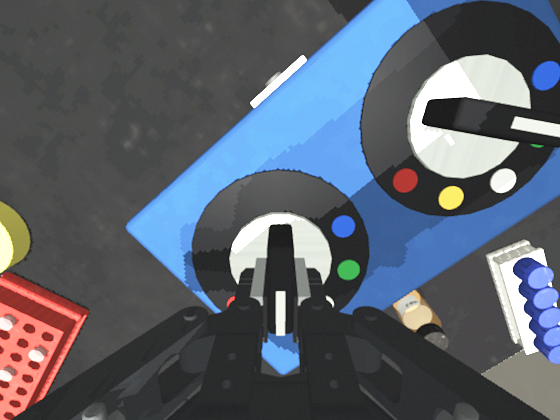

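Call:
drive_tool:
  steps:
    - [0,0,0,0,0.05]
    - [0,0,0,0,0.05]
    - [0,0,0,0,0.05]
    - [0,0,0,0,0.05]
    - [0,0,-0.02,0,0.05]
    - [0,0,-0.03,0,0.05]
    - [0,0,-0.04,0,0.05]
    - [0,0,-0.04,0,0.05]
    - [0.019,0.0215,-0.02,-8,0.05]
    - [0.019,0.0215,0,-8,0.05]
    - [0,0,0,-8,0.05]
    - [0,0,0,-8,0.05]
    - [0,0,0,-8,0.05]
    - [0,0,0,0,0.05]

```text
clock: 11.0
position: [516.7, -132.1, 250.2]
ee_rot: [0.013, 1.0, 0.0, -0.0]
contact_force: [0.5, -1.3, -0.1]
gripper_width: 49.8
```

Run:
```python
from h import *
p,K,T=wrist("w5");rect(p,K,T,"r5")
M=[];W=[]
for k,m in masks(p).items():
  for b,a in blobs(m,30,300):
    w=ray(K,T,b,87)[:2]
    for s in(1,-1):
      e=np.array([521.9,-131.6])+dotxy(s,k)+np.array([.0253*dotxy(s,k)[1],-.0253*dotxy(s,k)[0]])
      if np.hypot(*(w-e))<4 and k!='z': print(k,a,w.round(1));M.append(dotxy(s,k));W.append(w)
t,o,R,r=fit(M,W);print(np.degrees(t),o,r.round(1))
```

```text
11.0 [ 516.7 -132.1  250.2] yaw 178.51 z [-0.  0. -1.] [ 0.05  0.22 -0.19 -0.   -1.17 -1.65] [ 0.5 -1.3 -0.1] 49.84517470337975
red 133 [ 526.2 -228.5]
red 125 [ 529.4 -112.3]
yellow 128 [552.8 -99.5]
green 120 [ 551.  -165.5]
green 67 [556.  -47.8]
blue 134 [ 528.3 -151.6]
blue 132 [531.6 -35.2]
white 124 [ 559.9 -191. ]
white 117 [562.8 -74.7]
-1.7287763616858727 [ 522.32018366 -131.4639516 ] [0.5 0.4 0.3 0.3 2.  0.4 0.4 0.5 0.2]
```

View pics/r5.png

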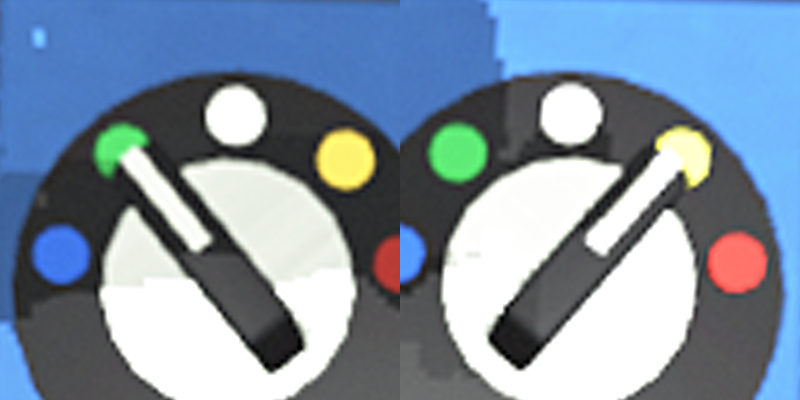

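Run:
```python
from h import *
for n in("r3","r5"):
  p=cv2.imread(f"pics/{n}.png");g=cv2.cvtColor(p,cv2.COLOR_BGR2GRAY);hs=cv2.cvtColor(p,cv2.COLOR_BGR2HSV)
  m=((g>140)&(hs[...,1]<45)).astype(np.uint8);k,l,st,c=cv2.connectedComponentsWithStats(m,connectivity=4)
  for i in range(1,k):
    if 1000<st[i,4]<6000:
      pts=np.argwhere(l==i)[:,::-1].astype(np.float32);r=cv2.minAreaRect(pts);v=cv2.fitLine(pts,cv2.DIST_L2,0,.01,.01).ravel()
      a=np.degrees(np.arctan(v[0]/v[1]))
      print(n,st[i],"rect mm",np.array(r[1])*.2,"c",np.round(r[0]),"ang",a,r[2])
```

```text
r3 [ 585   87   60   61 2729] rect mm [12.07098618 11.26568298] c [615. 116.] ang 33.069767 46.7357063293457
r3 [ 255   88   60   60 2763] rect mm [11.72774506 11.76696777] c [284. 118.] ang 32.056015 11.309932708740234
r3 [ 559  128   52  123 2960] rect mm [24.82796173  5.0238205 ] c [585. 189.] ang 14.552124 75.22544860839844
r3 [ 119  144   94  110 3153] rect mm [25.37433014  5.75959854] c [164. 200.] ang 38.70134 50.06361770629883
r5 [ 540   83   63   63 3045] rect mm [12.30365677 12.44507904] c [570. 114.] ang -45.011646 45.0
r5 [ 205   85   62   61 2874] rect mm [12.02081528 11.87939301] c [236. 116.] ang 52.640026 45.0
r5 [ 585  143  101  113 3563] rect mm [ 5.95363007 26.26229858] c [635. 200.] ang -41.305874 41.39871597290039
r5 [ 121  147   91  105 2937] rect mm [24.48771667  5.0584568 ] c [166. 199.] ang 38.824207 51.21563720703125
```

Run:
```python
from h import *
p,d=arm.get_image("top");cv2.imwrite("pics/top1.png",p);cv2.imwrite("pics/top1c.png",cv2.resize(p[160:240,305:430],None,fx=6,fy=6,interpolation=cv2.INTER_CUBIC))
```

```text
(no output)
```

A line fit on the white strokes gives 38.8° for the left dial (target 38.5°) and -41.3° for the right (target -41.5°). The arm is clear of both boxes, so I'm handing the job in.

Run:
```python
from bench import arm
print(arm.job_done(), arm.read_state()["clock"])
```

```text
the job is handed in; nothing more can be done
the job is handed in; nothing more can be done
```

Both dials on the blue box are set and released: the left pointer is on the green dot and the right pointer is on the yellow dot. I turned the left dial first, by 52° counter-clockwise, then the right by 55° clockwise. The job was handed in at about 11 s, and `job_done` reports no verdict.

| Dial | Pointer (last wrist-camera line fit) | Target |
|---|---|---|
| Left | 38.8° | 38.5° |
| Right | -41.3° | -41.5° |

Angles are in world axes, with the box turned about -1.4°.

- **Disagreement:** my by-eye readings of the same picture were lower, 37.2° for the left and -38.6° for the right. I trusted the line fits, which match the tool's own angle readings of about 38.95° and -41.5° just before each release.
- **Box position:** a later fit put the box's turn at -1.7°. One green dot, partly hidden by the pointer, was 2 mm off in that fit.
- **Clearance:** the gripper ended open at about 250 mm, above and clear of the blue box. It never went near the grey box. The contact force readings stayed under about 14 N.

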